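# Raise the coffee dripper to its second stop and hold it

## Robot

A 6-joint arm with a two-finger parallel gripper is mounted at the origin on a cart in front of the work surface, level with it; the furniture and walls round the work are solid. World frame = base frame: x ahead of the robot, y to its left, z up, the work surface at z = 0. Lengths are in mm, angles in degrees, forces in N, time in s.
With the tool pointing down it reaches from about 350 to 850 mm from the base axis. Payload 8.1 kg.
Tool frame: the origin (TCP) lies midway between the tips of the shut fingers; the grasp point (between the pads) lies 19 mm behind it; x points along the fingers, z is the direction in which the jaws open and shut, and the axes are right-handed (so a half turn about x gives the same grasp; the last joint's range is limited). The gripper opens to 85 mm and grips with 20 to 120 N. Pads are 22 mm wide; open, the fingers measure 114 mm over their backs; the gripper's body (76 mm by 85 mm) begins 54 mm behind the grasp point. The pads swing forward as they close: fully open they stand 13 mm farther back than shut.
Start: joints at [-79.148, 7.471, 85.268, -0, 87.261, -4.893], TCP at [162.833, -577.487, 231.292] pointing down, gripper open.
Joint ranges: [-169.43, 169.43], [-51.17, 129.36], [1.28, 143.12], [-76.62, 256.62], [0, 156.53], [-152.29, 152.29]. Speed limits (degrees/s): [136.94, 136.94, 159.86, 180, 180, 180].

## Interface

Orientations are given as [roll, pitch, yaw] about the fixed x, y, z axes, in that order (R = Rz(yaw) Ry(pitch) Rx(roll)).
In Python, from bench import r gives the robot as it stands. The module is installed in compiled form; this text tells all that it offers.
- The arm moves only by the tool servo_tool, never from a script. Its argument "commands" is a list that holds one entry, the list of rows, each a list of 7 numbers: the closure in counts, from 0 (fully open) to 255 (shut), then the shift along the tool's x, y, z in cm, then the turn, a rotation vector about the tool's x, y, z in degrees. A call has 1 to 8 rows; each row is the pose to reach, as a shift and turn from the pose commanded when the call began, along the tool's axes at that moment; what a row does not reach only later rows make up. A row lasts 1/10 s, in which the tool goes at most 50 mm and 8.59 degrees, less where a joint would pass 70% of its speed; a pose out of reach is approached as far as the arm can. A call with a gripper value outside its range is refused whole. The fingers move at their own pace and stop on an object; "force" is the grip in N (left out, the last holds). Time passes only in rows, so rows that repeat a pose let the fingers close. It gives the time, the measured TCP pose, the force and the opening at its end, in the units of the state.
- r.sense(): the state, without advancing time (a new reading comes with each control period).
- r.snapshot(name): name is "scene" or "side" or "wrist"; returns (picture, depth): 400x640x3 uint8, red, green, blue; 400x640 float32, mm along the optical axis (not along the pixel's ray), 0 where there is no reading.
- r.calibration(name): a dict with "fx", "fy", "cx", "cy" (pixels), "pose" (4x4, takes a point from camera to world coordinates). Camera axes: x right, y down, z forward; pixel columns grow to the right and rows downward; lengths in mm; the calibration is good to about 2 mm. A picture is of the moment at which its call begins: read the wrist's pose just before it. calibration takes no time and is no camera call; for the wrist camera it gives the pose at the moment of the call.
- r.hand_in(): hands the job in, once; it reports no verdict.
The state is a dict: "time": time; "joint_pos": joint angles; "qd": joint speeds; "joint_efforts": joint torques, N m; "tool_pos": TCP position; "tcp_rot": TCP orientation; "ft_force": force on the tool from outside, world axes, zero at the start; "wrist_torque": the same for the moment, N m; "finger_gap": finger opening in mm.
Only numpy, scipy, OpenCV 4.12 (cv2) and the standard library are available. Lean on these libraries where they do the work, as an engineer would, in place of code of your own. Each camera call takes 0.05 s, during which the arm holds its last target.

## Task

Take the dripper stand by the black grip block on top of its post, swing the dripper round until its arm stands at the index fin, straight over the drip tray, then, squeezing the button in the side of the grip block, pull the telescopic post up to its second stop, both tubes fully out, so that the tall mug can go underneath. The stand sinks if let go: finish while still holding it up there, button squeezed and arm over the tray; leave the mug, the tumbler, the lemon and the timer where they are.

Things in the scene. Friction and masses are not known exactly. Their poses are not given: they have to be found in the camera images.
- dripper_stand: Fixed coffee dripper stand: wooden base board 198 x 120 x 12 mm (x -153 to 45 mm, y -60 to 60 mm), round steel drip tray (90 mm across) at one end, upright steel post (41 mm across) near the other. Origin: on the worktop under the post's axis; z up, -x from the post to the tray. A thin upright dark fin on the tray side of the post marks the index direction, -x.
- tray_centre (a point): Centre of the top of the drip tray: 105 mm from the post's axis in the index direction, 18 mm above the worktop.
- grip_centre (a point): Centre of the black grip block on top of the post, 26 (x) by 40 (y) by 44 mm (z), on the post's axis, 153 mm above the worktop while the post is down. It turns and rises with the head; its -x axis points along the dripper arm. Below it is the head's round hub, 76 mm across, its top 23 mm below this point: keep the fingers above it.
- cone_rim (a point): Centre of the rim of the white ceramic dripper cone (92 mm across with its dark ring, 62 mm deep) on the end of the dripper arm, 105 mm from the post's axis along the block's -x, 23 mm lower than grip_centre. It swings and rises with the head; swinging round it passes over the board and tray.
- dripper_head (a joint): Angle (rad) of the head (block, arm and cone) about the post. 0 = arm at the index fin, over the tray; positive = counter-clockwise from above. Range -0.5 to 1.5, starts at 0.55 to 1.4, so it must be turned clockwise. Stays where it is left; turning takes about 0.1 N m. A lock keeps the post down unless the arm is within about 0.2 rad of the index.
- squeeze_button (a joint): Travel of the button into the grip block (m): 0 = out, 0.005 = fully pressed, which takes 7 N (a grip of 20 to 30 N is good). A catch keeps the post down until it is pressed more than 0.0035.
- upper_tube (a joint): How far the thin upper tube is out (m), 0 = in to 0.05 = fully out. It comes out first; its end is the first stop.
- lower_tube (a joint): How far the thicker lower tube is out of the post (m), 0 = in to 0.05 = fully out. It comes out second, on pulling past the first stop; its end is the second stop, a hard one, 100 mm in all above the start. Lifting takes 4 to 9 N all the way and the post sinks if let go.
- grip_block: The grip block itself; origin and axes as point grip_centre. In its +y face sits a grey button, 16 mm wide and 30 mm tall, standing 6 mm proud (1 mm when pressed). Taking the block between the fingers along its y axis (46 mm wide, 41 mm once squeezed) presses the button.
- tall_mug_mid (a point): Middle of the chequered mug (119 x 86 x 100 mm, loose, half-way up). Leave it alone.
- tumbler_mid (a point): Middle of the clear glass tumbler (81 mm across, 93 mm tall, loose). Leave it alone.
- lemon_mid (a point): Middle of the lemon (58 x 87 x 57 mm, loose). Leave it alone.
- kitchen_timer_mid (a point): Middle of the round kitchen timer (72 mm across, 62 mm tall, loose). Leave it alone.

How it is judged (in metres and radians):
On the way, in this order (a step that is already met when the one before it is completed fails the run):
1. the arm is turned to the index, with the post still down (value of joint dripper_head between -0.25 and 0.25 rad and value of joint each of upper_tube, lower_tube below 0.01 m), for 0.1 s.
2. with the button squeezed, the post is drawn out to the first stop (value of joint squeeze_button above 0.003 m and value of joint upper_tube above 0.044 m), for 0.05 s.
At the end, for the whole second after the job is handed in: Both tubes are fully out (each within 6 mm of its 50 mm stop) and still, the arm is within 0.25 rad of the index, and the fingers still hold the grip block (more than 3 N) with the button pressed more than 3 mm (all of step 2 and value of joint lower_tube above 0.044 m and value of joint dripper_head between -0.25 and 0.25 rad and contact force between the fingers and grip_block above 3 N and velocity of joint lower_tube between -0.02 and 0.02 m/s and velocity of joint upper_tube between -0.02 and 0.02 m/s); the arm keeps its last pose, push and grip.
It fails at once if the chequered mug is knocked more than 3 cm from its place (distance of tall_mug_mid from where it was at the start of the episode above 0.03 m).
It fails at once if the tumbler is knocked more than 3 cm from its place (distance of tumbler_mid from where it was at the start of the episode above 0.03 m).
It fails at once if the lemon is knocked more than 3 cm from its place (distance of lemon_mid from where it was at the start of the episode above 0.03 m).
It fails at once if the kitchen timer is knocked more than 3 cm from its place (distance of kitchen_timer_mid from where it was at the start of the episode above 0.03 m).
It also fails if it takes over 29 s, if anything falls off the work surface, if the arm or the gripper's body presses on something with over 40 N, if the wrist force passes 120 N, or if a joint passes its speed limit or range.

## Working session

There is one attempt and no reset: what is moved stays moved. The work goes in short steps, Python scripts to look and compute and a tool call to move; the robot and the scene stay as the last step left them, time stands still between calls to the robot, and variables do not carry over. Pictures are saved under pics/ and viewed, and the job is handed in when it is done.

Besides the shell and the picture viewer there is one more tool, called after "Call:" in YAML: its name, and indented under it one key for each argument. servo_tool: Moves the arm, as the interface text tells. Its arguments: {"type":"object","properties":{"commands":{"type":"array","items":{"type":"array","items":{"type":"array","items":{"type":"number"}}}},"force":{"type":"number"}},"required":["commands"]}

```bash
mkdir -p pics; python3 - <<'E'
from bench import r
import cv2,numpy as np
print(r.sense())
for n in("scene","side"):
    p,d=r.snapshot(n);cv2.imwrite(f"pics/{n}0.png",p[:,:,::-1]);np.savez(f"{n}0.npz",p=p,d=d)
    print(n,r.calibration(n))
E
```

```text
{'time': 0.0, 'joint_pos': array([-7.91478897e+01,  7.51565256e+00,  8.53289522e+01, -1.11635572e-03,
        8.72632355e+01, -4.89458965e+00]), 'qd': array([-0.07823773,  0.01747391, -0.03531846,  0.04867337,  0.01605938,
       -0.06146292]), 'joint_efforts': array([ 2.25461531e-04, -5.69385731e+01, -5.00562215e+01, -1.47450542e-04,
        1.45944738e-02,  3.98358338e-06]), 'tool_pos': array([ 162.72471468, -576.93231245,  230.24191103]), 'tcp_rot': array([175.69778105,  89.89215396, 101.44453538]), 'ft_force': array([ 0.29276468, -1.07569478,  0.47705345]), 'wrist_torque': array([ 0.00561118, -0.01195214,  0.01951448]), 'finger_gap': 85.37283570046084}
scene {'fx': 384.2107438113813, 'fy': 384.2107438113813, 'cx': 320.924068543924, 'cy': 205.46202667713686, 'pose': array([[-8.40974653e-01, -4.14629603e-01,  3.47626127e-01,
         1.02208724e+02],
       [-5.41074349e-01,  6.43939602e-01, -5.40906959e-01,
         6.46482082e+02],
       [ 4.25807547e-04, -6.42980623e-01, -7.65882326e-01,
         1.01740103e+03],
       [ 0.00000000e+00,  0.00000000e+00,  0.00000000e+00,
         1.00000000e+00]])}
side {'fx': 514.912384917709, 'fy': 514.912384917709, 'cx': 314.4664077586993, 'cy': 205.01143220025568, 'pose': array([[ 9.83333884e-01, -1.19398614e-01,  1.37107415e-01,
         2.83124269e+02],
       [-1.80677442e-01, -5.57759200e-01,  8.10098967e-01,
        -1.29554026e+03],
       [-2.02517718e-02, -8.21369981e-01, -5.70036157e-01,
         1.02806714e+03],
       [ 0.00000000e+00,  0.00000000e+00,  0.00000000e+00,
         1.00000000e+00]])}
```

View pics/scene0.png

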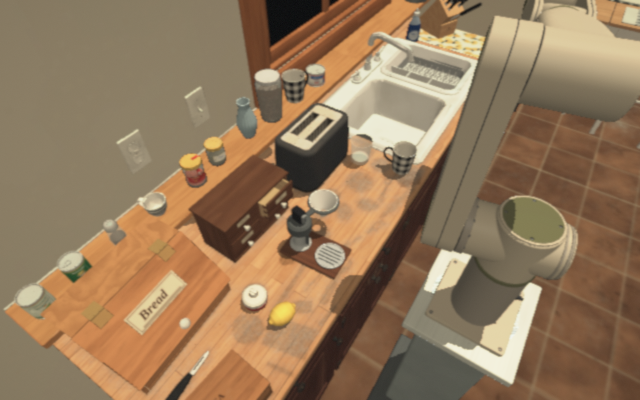

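View pics/side0.png

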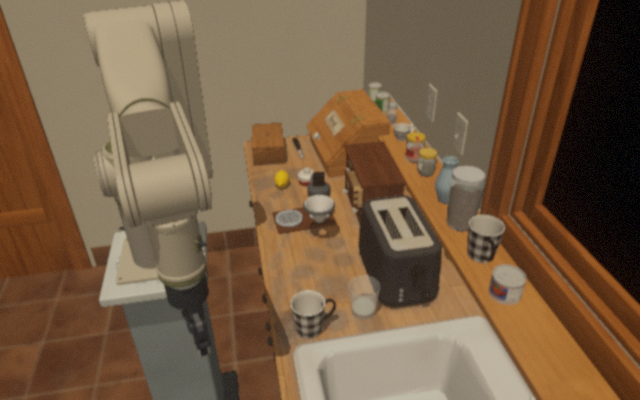

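The scene view shows the black grip block near (298,214), the cone near (322,203), and the tray near (330,255). In the side view the block is at (318,178), the cone at (320,207), and the tray at (288,218). I'll zoom in and measure.

```bash
cat > h.py <<'E'
import numpy as np
from bench import r
def pts(n,d):
    c=r.calibration(n);v,u=np.mgrid[:400,:640]
    P=np.stack([(u-c["cx"])/c["fx"]*d,(v-c["cy"])/c["fy"]*d,d,np.ones_like(d)],-1)
    return (P@c["pose"].T)[...,:3]
def ray(n,u,v,z):
    c=r.calibration(n);p=c["pose"];w=p[:3,:3]@[(u-c["cx"])/c["fx"],(v-c["cy"])/c["fy"],1];o=p[:3,3]
    return o+w*(z-o[2])/w[2]
E
python3 - <<'E'
from h import *
import cv2
for n,(x0,x1,y0,y1) in {"scene":(260,370,180,285),"side":(260,350,160,240)}.items():
    f=np.load(n+"0.npz");p,d=f["p"],f["d"];P=pts(n,d)
    c=p[y0:y1,x0:x1,::-1];cv2.imwrite(f"pics/{n}0z.png",cv2.resize(c,None,fx=5,fy=5,interpolation=cv2.INTER_CUBIC))
f=np.load("scene0.npz");p,d=f["p"],f["d"];P=pts("scene",d)
for u,v in [(298,208),(298,214),(297,211),(322,203),(330,255),(302,230),(312,208)]:print(u,v,P[v,u].round(),p[v,u])
f=np.load("side0.npz");p,d=f["p"],f["d"];P=pts("side",d)
for u,v in [(318,175),(318,178),(320,207),(288,218),(319,190)]:print(u,v,P[v,u].round(),p[v,u])
E
```

```text
298 208 [534.  95. 175.] [45 42 39]
298 214 [523. 111. 173.] [36 36 35]
297 211 [531. 105. 174.] [39 38 37]
322 203 [527. -20.  88.] [207 192 164]
330 255 [425.  93.  19.] [148 143 127]
302 230 [504. 122. 123.] [87 86 78]
312 208 [524.  40. 126.] [117 112  98]
318 175 [532.  95. 165.] [52 41 34]
318 178 [530.  84. 160.] [48 36 27]
320 207 [522.  14.  96.] [190 177 156]
288 218 [426.  82.  19.] [126 120 108]
319 190 [529.  64. 128.] [91 85 75]
```

View pics/scene0z.png

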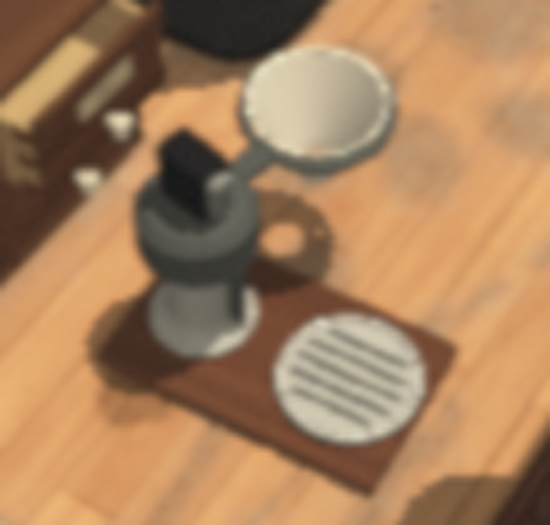

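View pics/side0z.png

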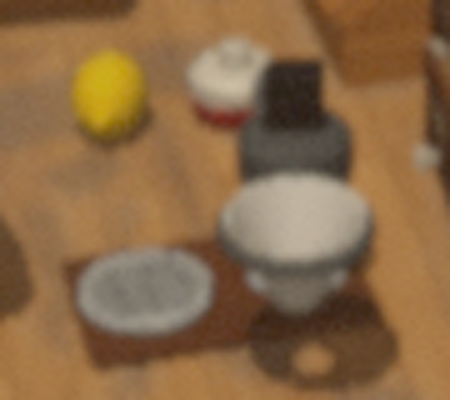

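```bash
python3 - <<'E'
from h import *
import cv2
from scipy.optimize import least_squares
def circ(q,R=None):
    q=np.asarray(q,float)
    f=lambda s:np.hypot(*(q-s[:2]).T)-(R or s[2])
    return least_squares(f,[*q.mean(0),40],loss="soft_l1").x.round(1)
for n in("scene","side"):
    f=np.load(n+"0.npz");p,d=f["p"].astype(int),f["d"].astype(float);P=pts(n,d);sat=p.max(2)-p.min(2)
    near=(abs(P[...,0]-490)<200)&(abs(P[...,1]-60)<200)&(d>0)
    # tray
    m=(near&(abs(P[...,2]-18)<9)&(sat<45)&(p.max(2)>80)).astype(np.uint8)
    k,l,s,c=cv2.connectedComponentsWithStats(m);i=1+s[1:,4].argmax();print(n,"tray",s[i],c[i],ray(n,*c[i],18).round(1))
    cs,_=cv2.findContours((l==i).astype(np.uint8),0,1);h=cv2.convexHull(max(cs,key=len));e=cv2.fitEllipse(h);print(" ell",ray(n,*e[0],18).round(1))
    # rim
    m=near&(P[...,2]>60)&(P[...,2]<140)&(p.min(2)>110)
    k,l,s,c=cv2.connectedComponentsWithStats(m.astype(np.uint8));i=1+s[1:,4].argmax();print(n,"cone",s[i],c[i])
    cs,_=cv2.findContours((l==i).astype(np.uint8),0,1);h=cv2.convexHull(max(cs,key=len));e=cv2.fitEllipse(h);print(" rim",e,ray(n,*e[0],130).round(1))
    # block top
    m=near&(P[...,2]>168)&(P[...,2]<182)&(p.max(2)<75)
    q=P[m];print(" blk",len(q),q.mean(0).round(1),q.min(0).round(),q.max(0).round())
    if len(q)>4: print(cv2.minAreaRect(q[:,:2].astype(np.float32)))
    m=near&(P[...,2]>100)&(P[...,2]<182)&(np.hypot(P[...,0]-530,P[...,1]-93)<55)
    for z in range(70,185,6):
        k=near&(abs(P[...,2]-z)<3)&(np.hypot(P[...,0]-530,P[...,1]-93)<55)
        if k.sum()>3:
            q=P[k];print(z,k.sum(),q.mean(0).round(),q.min(0).round(),q.max(0).round())
    for z,(a,b),R in((0,(10,70),20.5),(0,(105,128),38)):
        k=near&(P[...,2]>a)&(P[...,2]<b)&(np.hypot(P[...,0]-530,P[...,1]-93)<55)
        print("circ",a,b,R,k.sum(),circ(P[k][:,:2],R) if k.sum()>5 else "")
    o=[(532,98)]
E
```

```text
scene tray [314 243  31  27 645] [329.22015504 255.60465116] [426.   95.4  18. ]
 ell [426.1  95.3  18. ]
scene cone [308 190  31  22 518] [322.87258687 200.08880309]
 rim ((322.9352111816406, 200.1914825439453), (22.162582397460938, 30.070890426635742), 93.77022552490234) [511.2  -1.2 130. ]
 blk 192 [597.8 -13.8 174.8] [ 511. -139.  168.] [690. 244. 182.]
((595.6047973632812, 47.63090515136719), (156.04713439941406, 376.73284912109375), 6.507461071014404)
94 22 [511. 118.  94.] [495.  85.  91.] [553. 137.  97.]
100 32 [516. 123. 100.] [495.  82.  97.] [560. 139. 102.]
106 23 [515. 129. 106.] [495.  99. 103.] [550. 138. 109.]
112 32 [514. 124. 112.] [494.  85. 109.] [556. 139. 115.]
118 53 [517. 114. 119.] [494.  44. 116.] [568. 139. 121.]
124 136 [521.  94. 125.] [495.  40. 121.] [568. 138. 127.]
130 160 [527. 107. 129.] [497.  39. 127.] [563. 133. 133.]
136 13 [528. 111. 137.] [509.  87. 133.] [556. 115. 139.]
142 17 [525. 112. 142.] [508. 101. 139.] [551. 116. 145.]
148 15 [524. 111. 147.] [506. 102. 145.] [547. 115. 151.]
154 23 [524. 111. 154.] [505. 100. 151.] [550. 116. 157.]
[... 962 characters left out ...]
 112.] [496.  58. 109.] [571. 103. 114.]
118 66 [531.  72. 118.] [496.  45. 115.] [569. 113. 121.]
124 107 [530.  80. 124.] [500.  40. 121.] [567. 117. 127.]
130 29 [534.  85. 129.] [507.  64. 127.] [559. 107. 133.]
136 18 [530.  86. 136.] [514.  80. 133.] [549.  94. 139.]
142 23 [527.  87. 141.] [508.  78. 139.] [549.  98. 145.]
148 22 [528.  87. 148.] [508.  80. 145.] [550.  98. 151.]
154 28 [530.  86. 154.] [508.  73. 151.] [549.  98. 157.]
160 25 [527.  89. 161.] [510.  79. 157.] [550. 104. 163.]
166 37 [534.  92. 167.] [510.  79. 163.] [551. 110. 169.]
172 27 [533.  96. 171.] [518.  84. 169.] [552. 110. 174.]
circ 10 70 20.5 32 [522.5  74.8  40. ]
circ 105 128 38 223 [535.  101.3  40. ]
```

```bash
cat >> h.py <<'E'
from scipy.spatial.transform import Rotation as Ro
def tool():
    s=r.sense();return np.array(s["tool_pos"]),Ro.from_euler("xyz",s["tcp_rot"],degrees=True).as_matrix()
def goal(pos,az,tilt=None):
    "rows shift(cm)+rotvec(deg) to tool pointing down at pos with tool z azimuth az"
    p,R=tool();a=np.radians(az);x=np.array([0,0,-1.]);z=np.array([np.cos(a),np.sin(a),0]);G=np.stack([x,np.cross(z,x),z],1)
    return (R.T@(np.array(pos)-p)/10).round(2),Ro.from_matrix(R.T@G).as_rotvec(degrees=True).round(2)
E
python3 - <<'E'
from h import *
p,R=tool();c=r.calibration("wrist");print(R.round(3));print("cam in tool",(R.T@(c["pose"][:3,3]-p)).round(1));print((R.T@c["pose"][:3,:3]).round(3),c["fx"])
print(goal([500,70,330],-6.5))
for n in("scene","side"):
    f=np.load(n+"0.npz");P=pts(n,f["d"].astype(float))
    k=(P[...,2]>150)&(abs(P[...,0]-500)<250)&(abs(P[...,1]+50)<350)&(P[...,2]<400);q=P[k]
    H,_,_=np.histogram2d(q[:,0],q[:,1],bins=[np.arange(250,760,50),np.arange(-400,310,50)]);M=np.zeros(H.shape)
    for a in q: M[min(int((a[0]-250)//50),9),min(int((a[1]+400)//50),13)]=max(M[min(int((a[0]-250)//50),9),min(int((a[1]+400)//50),13)],a[2])
    print(n);print(M.astype(int))
E
```

```text
[[-0.     0.962  0.271]
 [ 0.002  0.271 -0.962]
 [-1.     0.    -0.002]]
cam in tool [-143.1   79.1    0.5]
[[ 0.001 -0.309  0.951]
 [ 0.001 -0.951 -0.309]
 [ 1.     0.001 -0.   ]] 284.10347749804504
(array([ -9.87,  50.02, -53.13]), array([-6.775e+01, -8.000e-02, -6.000e-02]))
scene
[[  0   0   0   0   0   0   0   0   0   0   0   0   0   0]
 [  0   0   0   0   0   0   0   0   0   0   0   0   0   0]
 [  0   0   0   0   0   0   0   0   0   0   0   0   0   0]
 [  0   0   0   0   0   0   0   0   0   0   0   0   0   0]
 [  0   0   0   0   0   0   0   0   0   0   0   0   0   0]
 [  0   0   0   0   0   0   0   0   0 176 178   0   0   0]
 [  0   0   0   0   0   0   0   0   0   0 172   0   0   0]
 [  0 190 189 190 190 191 188 175 177 176 175 177   0   0]
 [185 190 190 190 189 190 190 176 178 178 178 178 178 177]
 [186 190 189 191 190 190 189 176 178 178 177 177 178 178]]
side
[[  0   0   0   0   0   0   0   0   0   0   0   0   0   0]
 [  0   0   0   0   0   0   0   0   0   0   0   0   0   0]
 [  0   0   0   0   0   0   0   0   0   0   0   0   0   0]
 [  0   0   0   0   0   0   0   0   0   0   0   0   0   0]
 [  0   0   0   0   0   0   0   0   0   0   0   0   0   0]
 [  0   0   0   0   0   0   0   0   0 173 171   0   0   0]
 [  0   0   0   0   0   0   0   0   0 169 166   0   0   0]
 [184 187 187 186 188 185 180 172 172 175 162   0   0   0]
 [185 188 188 186 187 187 182 173 175 174 174 174 173 175]
 [187 187 187 186 189 187 183 173 174 174 174 175 176 171]]
```

```bash
python3 -c "
from h import *
print(goal([490,20,330],-6.5))"
```

```text
(array([ -9.88,  47.7 , -48.59]), array([-6.775e+01, -8.000e-02, -6.000e-02]))
```

Call:
servo_tool:
  commands:
    - [[0,-9.9,0,0,0,0,0],[0,-9.9,0,0,0,0,0],[0,-9.9,47.7,-48.6,-67.8,0,0],[0,-9.9,47.7,-48.6,-67.8,0,0],[0,-9.9,47.7,-48.6,-67.8,0,0],[0,-9.9,47.7,-48.6,-67.8,0,0],[0,-9.9,47.7,-48.6,-67.8,0,0],[0,-9.9,47.7,-48.6,-67.8,0,0]]
  force: 25

```text
time: 0.9
tool_pos: [307.3, -312.4, 329.9]
tcp_rot: [127.6, 90.0, 105.2]
ft_force: [2.4, -0.2, 0.5]
finger_gap: 85.4
```

```bash
python3 -c "
from h import *
print(r.sense()['joint_pos'],tool());print(goal([490,20,330],-6.5))"
```

```text
[-5.21873099e+01 -1.90923649e+01  9.98802653e+01  8.42294905e-03
  9.92320704e+01 -2.98220476e+01] (array([ 307.34532928, -312.44723627,  329.8848578 ]), array([[-9.90601519e-05,  3.80487994e-01,  9.24785855e-01],
       [ 3.64328670e-04,  9.24785811e-01, -3.80487937e-01],
       [-9.99999929e-01,  2.99234808e-04, -2.30232108e-04]]))
(array([-0.  , 37.69,  4.24]), array([-1.586e+01, -1.000e-02, -2.000e-02]))
```

Call:
servo_tool:
  commands:
    - [[0,0,37.7,4.2,-15.9,0,0],[0,0,37.7,4.2,-15.9,0,0],[0,0,37.7,4.2,-15.9,0,0],[0,0,37.7,4.2,-15.9,0,0],[0,0,37.7,4.2,-15.9,0,0],[0,0,37.7,4.2,-15.9,0,0],[0,0,37.7,4.2,-15.9,0,0],[0,0,37.7,4.2,-15.9,0,0]]

```text
time: 1.7
tool_pos: [491.8, 20.6, 329.7]
tcp_rot: [135.1, 89.9, 128.5]
ft_force: [0.1, -0.8, 0.4]
finger_gap: 85.2
```

```bash
python3 - <<'E'
from h import *
import cv2,pickle
c=r.calibration("wrist");pickle.dump(c,open("w1.pkl","wb"))
p,d=r.snapshot("wrist");cv2.imwrite("pics/w1.png",p[:,:,::-1]);np.savez("w1.npz",p=p,d=d)
print(tool()[0],c["pose"].round(3))
E
```

```text
[492.75915674  22.89043648 329.31819399] [[ 9.93000e-01 -1.09000e-01 -3.60000e-02  5.01117e+02]
 [-1.15000e-01 -9.45000e-01 -3.05000e-01  9.85910e+01]
 [-1.00000e-03  3.08000e-01 -9.52000e-01  4.72890e+02]
 [ 0.00000e+00  0.00000e+00  0.00000e+00  1.00000e+00]]
```

View pics/w1.png

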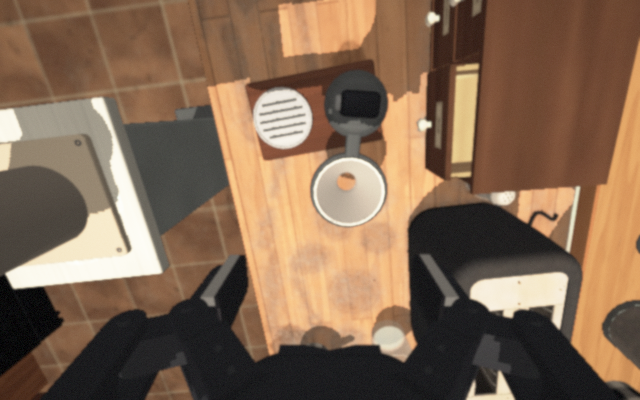

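The wrist view shows the tray at (283,118), the block at (361,103), the hub at (356,103) and the cone rim at (349,190). There is a drawer knob at (424,125).

```bash
cat >> h.py <<'E'
def ptsc(c,d):
    v,u=np.mgrid[:400,:640];d=d.astype(float)
    P=np.stack([(u-c["cx"])/c["fx"]*d,(v-c["cy"])/c["fy"]*d,d,np.ones_like(d)],-1)
    return (P@c["pose"].T)[...,:3]
def rayc(c,u,v,z):
    p=c["pose"];w=p[:3,:3]@[(u-c["cx"])/c["fx"],(v-c["cy"])/c["fy"],1];o=p[:3,3]
    return o+w*(z-o[2])/w[2]
E
python3 - <<'E'
from h import *
import cv2,pickle
c=pickle.load(open("w1.pkl","rb"));f=np.load("w1.npz");p,d=f["p"].astype(int),f["d"];P=ptsc(c,d)
for u,v in[(361,103),(340,103),(283,118),(313,190),(386,190),(424,125),(440,150),(410,320),(500,250)]:print(u,v,P[v,u].round())
def big(m,roi):
    x0,x1,y0,y1=roi;mm=np.zeros(m.shape,np.uint8);mm[y0:y1,x0:x1]=m[y0:y1,x0:x1]
    k,l,s,cc=cv2.connectedComponentsWithStats(mm);i=1+s[1:,4].argmax()
    cs,_=cv2.findContours((l==i).astype(np.uint8),0,1);return max(cs,key=len)[:,0]
sat=p.max(2)-p.min(2)
t=cv2.fitEllipse(cv2.convexHull(big((sat<60)&(p.min(2)>110)&(P[...,2]<40),(245,320,80,155))));print("tray",t,rayc(c,*t[0],18))
def rim(q,z):
    return cv2.minEnclosingCircle(np.array([rayc(c,*x,z)[:2] for x in q],np.float32))
q=big((P[...,2]>105)&(d>0),(300,400,150,235));q=q[q[:,1]>172];W=np.array([rayc(c,*x,130)[:2] for x in q])
from scipy.optimize import least_squares
print("rim",least_squares(lambda s:np.hypot(*(W-s[:2]).T)-s[2],[*W.mean(0),45],loss="soft_l1").x)
b=big((p.max(2)<38)&(P[...,2]>150),(325,395,65,140))
W=np.array([rayc(c,*x,175)[:2] for x in b],np.float32);print("block",cv2.minAreaRect(W))
k=(P[...,2]>171)&(np.hypot(P[...,0]-530,P[...,1]-98)<50);print("blk depth",k.sum(),P[k].mean(0),cv2.minAreaRect(P[k][:,:2].astype(np.float32)))
k=(abs(P[...,2]-129)<4)&(np.hypot(P[...,0]-530,P[...,1]-98)<60);q=P[k];print("hub",q.min(0),q.max(0))
x=P[60:180,320:400]
b=(d>0)&(P[...,1]>40)&(P[...,1]<200)&(P[...,0]>572)&(P[...,0]<640);print("obst minx",sorted(P[b][:,0])[:5], P[b][P[b][:,0]<600][:, 2].max() if (P[b][:,0]<600).any() else 0)
z=cv2.resize(f["p"][60:240,240:450,::-1],None,fx=3.5,fy=3.3,interpolation=cv2.INTER_CUBIC);cv2.imwrite("pics/w1z.png",z)
E
```

```text
361 103 [533. 101. 176.]
340 103 [512. 104. 168.]
283 118 [429.  94.  19.]
313 190 [469.   4. 125.]
386 190 [561.  -6. 126.]
424 125 [612.  68. 120.]
440 150 [622.  40. 145.]
410 320 [ 616. -322.    0.]
500 250 [686. -84. 167.]
tray ((282.1909484863281, 117.91974639892578), (58.92885208129883, 62.60625457763672), 149.40570068359375) [427.48108602  94.5694818   18.        ]
rim [513.56495427  -0.90038164  48.14844971]
block ((531.9278564453125, 100.51493835449219), (24.59526252746582, 38.73640441894531), 79.6052017211914)
blk depth 2092 [516.3453481   99.43630942 326.18756571] ((527.0907592773438, 101.06148529052734), (25.806196212768555, 50.344879150390625), 80.18480682373047)
hub [496.51706541  38.12829708 125.00723081] [568.1798012  136.33331507 132.91575265]
obst minx [np.float64(572.0176208206689), np.float64(572.0563259921908), np.float64(572.0803979842636), np.float64(572.0948270811978), np.float64(572.1906112638187)] 14.33200158007628
```

View pics/w1z.png

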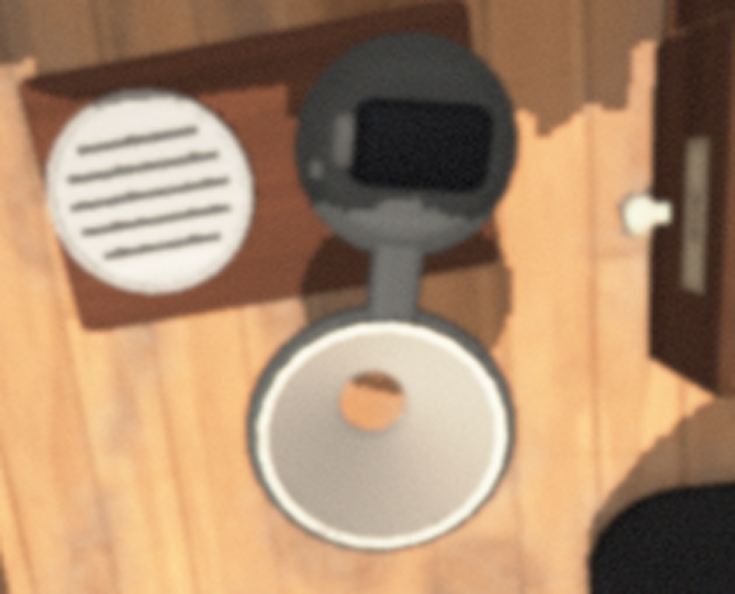

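```bash
python3 -c "
from h import *
print(tool()[0]);print(goal([532,100.5,220],-10.4))"
```

```text
[492.75915674  22.89043648 329.31819399]
(array([10.95,  8.13,  3.02]), array([ 3.83, -0.05, -0.14]))
```

Call:
servo_tool:
  commands:
    - [[0,5,8.1,3.0,3.8,0,0],[0,10.9,8.1,3.0,3.8,0,0],[0,10.9,8.1,3.0,3.8,0,0],[0,10.9,8.1,3.0,3.8,0,0],[0,10.9,8.1,3.0,3.8,0,0],[0,10.9,8.1,3.0,3.8,0,0],[0,10.9,8.1,3.0,3.8,0,0]]

```text
time: 2.45
tool_pos: [531.8, 93.4, 224.0]
tcp_rot: [12.4, 89.8, 1.8]
ft_force: [-0.3, -0.1, -0.3]
finger_gap: 85.6
```

```bash
python3 - <<'E'
from h import *
import cv2,pickle
print(tool()[0],r.sense()["qd"].round(1),goal([532,100.5,137],-10.4))
c=r.calibration("wrist");pickle.dump(c,open("w2.pkl","wb"))
p,d=r.snapshot("wrist");cv2.imwrite("pics/w2.png",p[:,:,::-1]);np.savez("w2.npz",p=p,d=d)
P=ptsc(c,d)
E
```

```text
[531.76129402  93.40809556 224.02426124] [ 0.1 -0.   0.2  0.1 -0.3  0.1] (array([ 8.7 ,  0.69, -0.14]), array([-0.25,  0.24, -0.05]))
```

View pics/w2.png

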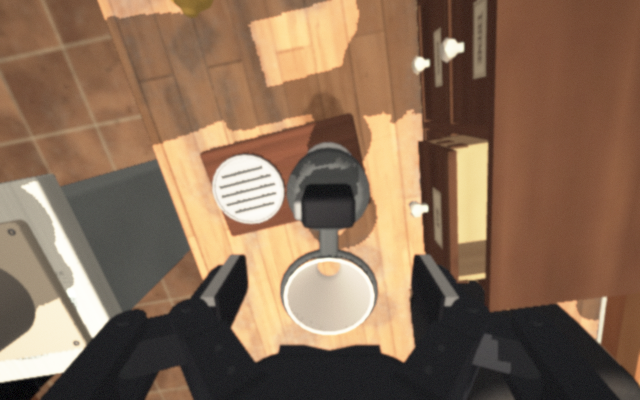

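The block is centred between the fingers: block column about 328, finger midpoint about 330. I'll recheck the block and tray from this closer view.

```bash
python3 - <<'E'
from h import *
import cv2,pickle
c=pickle.load(open("w2.pkl","rb"));f=np.load("w2.npz");p,d=f["p"].astype(int),f["d"];P=ptsc(c,d)
print(P[195,325].round(),P[189,247].round())
m=np.zeros(d.shape,np.uint8);m[170:225,285:370]=((P[...,2]>170)&(P[...,2]<185))[170:225,285:370]
q=np.argwhere(m)[:,::-1];W=np.array([rayc(c,*x,175)[:2] for x in q],np.float32);print(len(q),cv2.minAreaRect(W))
m=np.zeros(d.shape,np.uint8);s=(p.max(2)-p.min(2)<60)&(p.min(2)>110)&(P[...,2]<40);m[145:235,205:290]=s[145:235,205:290]
cs,_=cv2.findContours(m,0,1);t=cv2.fitEllipse(cv2.convexHull(max(cs,key=len)));print(t,rayc(c,*t[0],18))
E
```

```text
[533. 113. 170.] [427.  95.  19.]
1577 ((533.1527099609375, 103.377197265625), (22.094146728515625, 39.07328796386719), 79.31884765625)
((247.77548217773438, 188.81967163085938), (67.82783508300781, 74.56843566894531), 124.48343658447266) [427.65430833  95.05465137  18.        ]
```

Call:
servo_tool:
  commands:
    - [[0,3,0.7,0,0,0,0],[0,6,0.7,0,0,0,0],[0,8.5,0.7,0,0,0,0],[0,8.5,0.7,0,0,0,0],[0,8.5,0.7,0,0,0,0],[0,8.5,0.7,0,0,0,0]]

```text
time: 3.1
tool_pos: [533.4, 100.9, 138.9]
tcp_rot: [16.2, 89.8, 5.6]
ft_force: [0.2, 0.3, 1.0]
finger_gap: 85.6
```

```bash
python3 -c "
from h import *
print(tool()[0]);print(goal([532.5,101,137],-10.4),r.sense()['ft_force'])"
```

```text
[533.36757754 100.8960123  138.92364227]
(array([ 0.19, -0.01, -0.09]), array([-0.21,  0.21, -0.06])) [0.18259096 0.28338545 1.04717948]
```

Call:
servo_tool:
  commands:
    - [[255,0,0,0,0,0,0],[255,0,0,0,0,0,0],[255,0,0,0,0,0,0],[255,0,0,0,0,0,0],[255,0,0,0,0,0,0],[255,0,0,0,0,0,0],[255,0,0,0,0,0,0],[255,0,0,0,0,0,0]]
  force: 28

```text
time: 3.9
tool_pos: [532.1, 101.2, 137.2]
tcp_rot: [32.4, 90.0, 21.8]
ft_force: [-2.3, -0.4, 6.0]
finger_gap: 40.2
```

```bash
python3 -c "
from h import *
s=r.sense();print(tool()[0],s['ft_force'],s['wrist_torque'],s['finger_gap'])"
```

```text
[532.05094598 101.15001531 137.23851277] [-2.34785237 -0.37263283  6.02701185] [0.08160109 0.73797534 0.00438331] 40.15679141790754
```

Gap is 40.2 mm, so the button is squeezed. Next I turn clockwise.

Call:
servo_tool:
  commands:
    - [[255,0,0,0,3,0,0],[255,0,0,0,8,0,0],[255,0,0,0,13,0,0],[255,0,0,0,18,0,0],[255,0,0,0,23,0,0],[255,0,0,0,28,0,0],[255,0,0,0,33,0,0],[255,0,0,0,38,0,0]]

```text
time: 4.7
tool_pos: [532.3, 101.3, 137.3]
tcp_rot: [71.1, 89.9, 22.3]
ft_force: [-0.5, 0.6, 5.0]
finger_gap: 40.0
```

```bash
python3 - <<'E'
from h import *
import cv2
s=r.sense();print(tool()[0],s['ft_force'],s['wrist_torque'],s['finger_gap'],goal([532.3,101,137],-86.8),s['joint_pos'])
p,d=r.snapshot("wrist");cv2.imwrite("pics/w3.png",p[:,:,::-1])
E
```

```text
[532.29395783 101.28897403 137.27493036] [-0.4957397   0.64697032  4.95055502] [0.25844847 0.4099163  0.10444286] 39.99570883125254 (array([ 0.03, -0.02,  0.02]), array([38.02, -0.  , -0.08])) [5.33678577e+00 2.12885223e+00 1.00910582e+02 2.27901744e-02
 7.68876582e+01 5.41146370e+01]
```

View pics/w3.png

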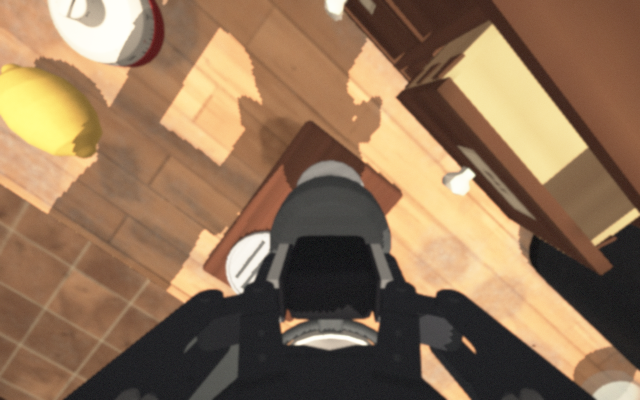

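The block (330,270) and the cone (330,335) turn with the gripper, and the moment is 0.10 N m as stated. I'll continue the turn.

Call:
servo_tool:
  commands:
    - [[255,0,0,0,5,0,0],[255,0,0,0,10,0,0],[255,0,0,0,15,0,0],[255,0,0,0,20,0,0],[255,0,0,0,25,0,0],[255,0,0,0,30,0,0],[255,0,0,0,35,0,0],[255,0,0,0,38,0,0]]

```text
time: 5.55
tool_pos: [532.5, 101.2, 137.3]
tcp_rot: [99.8, 89.9, 13.1]
ft_force: [-0.2, 0.8, 4.4]
finger_gap: 40.0
```

Call:
servo_tool:
  commands:
    - [[255,0,0,0,0,0,0],[255,0,0,0,0,0,0],[255,0,0,0,0,0,0]]

```text
time: 5.85
tool_pos: [532.5, 101.2, 137.3]
tcp_rot: [101.4, 89.9, 14.9]
ft_force: [-0.7, 0.5, 5.6]
finger_gap: 40.1
```

```bash
python3 - <<'E'
from h import *
import cv2
s=r.sense();print(tool()[0],s['ft_force'],s['wrist_torque'],s['finger_gap'],goal([532.3,101,137],-86.8),s['joint_pos'])
p,d=r.snapshot("scene");cv2.imwrite("pics/s4.png",cv2.resize(p[160:300,240:400,::-1],None,fx=4,fy=4))
P=pts("scene",d.astype(float));sat=p.max(2).astype(int)-p.min(2)
m=((P[...,2]>60)&(P[...,2]<140)&(p.min(2)>110)&(sat<70)&(abs(P[...,0]-440)<80)&(abs(P[...,1]-95)<80)).astype(np.uint8)
cs,_=cv2.findContours(m,0,1);e=cv2.fitEllipse(cv2.convexHull(max(cs,key=len)));print(e,ray("scene",*e[0],130))
E
```

```text
[532.53657678 101.22193737 137.26935257] [-0.69259192  0.45849644  5.55083128] [ 0.27098682  0.09365668 -0.07147643] 40.08739856872387 (array([ 0.03, -0.03,  0.02]), array([ 0.33, -0.02, -0.1 ])) [5.33042686e+00 2.13367480e+00 1.00906274e+02 1.80479852e-02
 7.68556901e+01 9.17931931e+01]
((330.3246154785156, 234.02609252929688), (24.969532012939453, 32.587711334228516), 98.42788696289062) [425.27386777  94.33691405 130.        ]
```

View pics/s4.png

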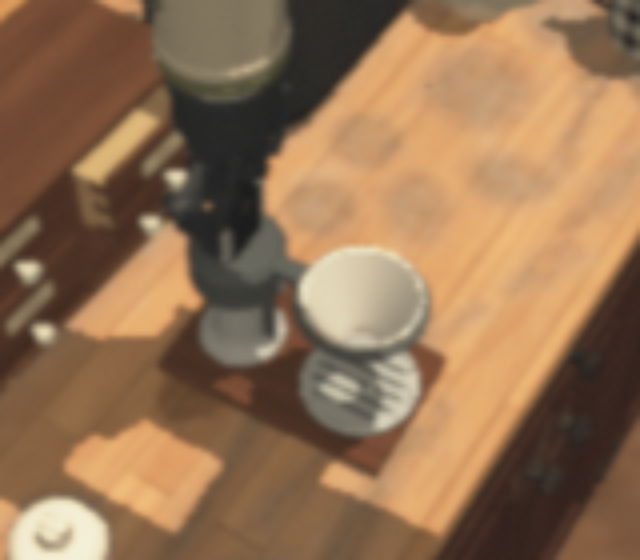

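The cone rim measures (425,94) and the tray (427.5,95), so the arm is at the index. Lifting now.

Call:
servo_tool:
  commands:
    - [[255,-0.3,0,0,0,0,0],[255,-0.9,0,0,0,0,0],[255,-1.6,0,0,0,0,0],[255,-2.3,0,0,0,0,0],[255,-3.0,0,0,0,0,0],[255,-3.7,0,0,0,0,0],[255,-4.4,0,0,0,0,0],[255,-5.0,0,0,0,0,0]]

```text
time: 6.7
tool_pos: [531.9, 101.1, 186.9]
tcp_rot: [140.8, 90.0, 54.3]
ft_force: [4.4, 1.7, -4.6]
finger_gap: 40.1
```

```bash
python3 - <<'E'
from h import *
import cv2
s=r.sense();print(tool()[0],s['ft_force'],s['wrist_torque'],s['finger_gap'])
p,d=r.snapshot("scene");cv2.imwrite("pics/s5.png",cv2.resize(p[140:300,240:400,::-1],None,fx=3.7,fy=3.7))
E
```

```text
[531.85440859 101.11125497 186.89404402] [ 4.38586993  1.71164531 -4.6499955 ] [ 0.82728111 -0.75343159 -0.00864227] 40.109692675600826
```

View pics/s5.png

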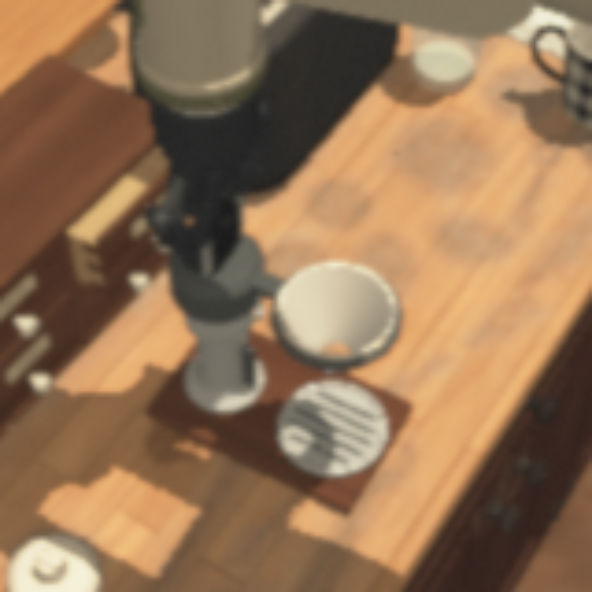

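The post and cone are rising with the gripper. On to the second stop.

Call:
servo_tool:
  commands:
    - [[255,-0.5,0,0,0,0,0],[255,-1.2,0,0,0,0,0],[255,-1.9,0,0,0,0,0],[255,-2.6,0,0,0,0,0],[255,-3.3,0,0,0,0,0],[255,-4.0,0,0,0,0,0],[255,-4.5,0,0,0,0,0],[255,-4.9,0,0,0,0,0]]

```text
time: 7.55
tool_pos: [531.7, 101.1, 235.2]
tcp_rot: [-114.1, 90.0, 159.3]
ft_force: [5.1, 1.9, -7.4]
finger_gap: 40.3
```

Call:
servo_tool:
  commands:
    - [[255,0,0,0,0,0,0],[255,0,0,0,0,0,0],[255,0,0,0,0,0,0]]

```text
time: 7.85
tool_pos: [531.8, 101.1, 235.4]
tcp_rot: [127.8, 90.0, 41.2]
ft_force: [4.2, 2.7, -3.1]
finger_gap: 40.3
```

```bash
python3 - <<'E'
from h import *
import cv2
s=r.sense();print(tool()[0],s['ft_force'],s['wrist_torque'],s['finger_gap'],s['qd'].round(2))
p,d=r.snapshot("scene");cv2.imwrite("pics/s6.png",cv2.resize(p[140:300,240:400,::-1],None,fx=3.7,fy=3.7))
P=pts("scene",d.astype(float));sat=p.max(2).astype(int)-p.min(2)
m=((P[...,2]>160)&(P[...,2]<240)&(p.min(2)>110)&(sat<70)&(abs(P[...,0]-430)<80)&(abs(P[...,1]-95)<80)).astype(np.uint8)
cs,_=cv2.findContours(m,0,1);e=cv2.fitEllipse(cv2.convexHull(max(cs,key=len)));print(e,ray("scene",*e[0],230),P[m>0][:,2].max())
E
```

```text
[531.8345366  101.07577178 235.36030388] [ 4.1521984   2.68535343 -3.07331072] [ 0.74746301 -0.76143802  0.06727199] 40.25932515212692 [-0.03  0.02 -0.07  0.05 -0.08 -0.07]
((331.0384826660156, 212.3115692138672), (25.567609786987305, 34.81831359863281), 96.3196792602539) [424.42381806  95.77012439 230.        ] 230.32555894789118
```

View pics/s6.png

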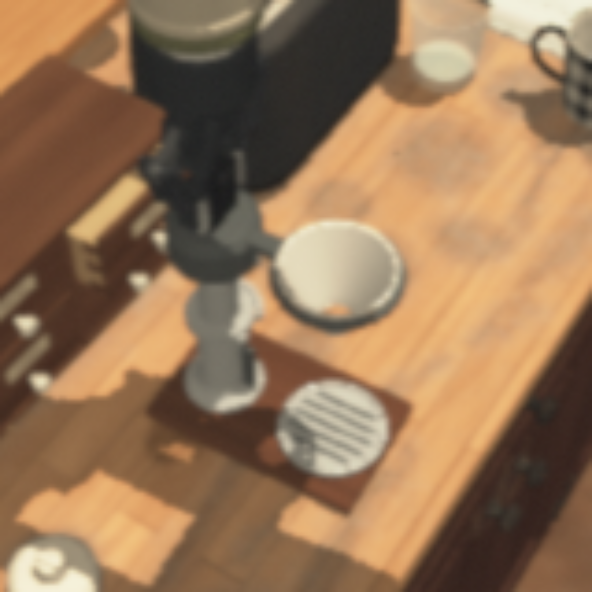

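It has risen 98 mm, and the force does not show the stop yet. I'll nudge up until it does.

Call:
servo_tool:
  commands:
    - [[255,-0.1,0,0,0,0,0],[255,-0.2,0,0,0,0,0],[255,-0.25,0,0,0,0,0],[255,-0.25,0,0,0,0,0],[255,-0.25,0,0,0,0,0]]

```text
time: 8.4
tool_pos: [531.7, 101.1, 237.3]
tcp_rot: [-109.2, 90.0, 164.2]
ft_force: [5.4, 2.3, -5.5]
finger_gap: 40.2
```

```bash
python3 - <<'E'
from h import *
s=r.sense();print(tool()[0],s['ft_force'],s['wrist_torque'],s['finger_gap'],s['qd'].round(2))
E
```

```text
[531.7204523  101.05360204 237.31186635] [ 5.42268111  2.3092087  -5.48424107] [ 0.89316973 -0.96750798  0.05394472] 40.20939343703744 [-0.02  0.02  0.06  0.04  0.11  0.01]
```

Call:
servo_tool:
  commands:
    - [[255,-0.1,0,0,0,0,0],[255,-0.2,0,0,0,0,0],[255,-0.2,0,0,0,0,0],[255,-0.2,0,0,0,0,0]]

```text
time: 8.8
tool_pos: [531.3, 101.0, 237.7]
tcp_rot: [-93.6, 89.9, 179.9]
ft_force: [8.7, 3.1, -14.0]
finger_gap: 40.2
```

```bash
python3 - <<'E'
from h import *
s=r.sense();print(tool()[0],s['ft_force'],s['wrist_torque'],s['finger_gap'],s['qd'].round(2))
E
```

```text
[531.27919475 101.01522671 237.68999032] [  8.69200137   3.11724114 -14.03239574] [ 1.02590095 -1.50221187  0.01840508] 40.186208997015285 [ 0.04  0.   -0.05 -0.05 -0.04 -0.01]
```

The pull has gone up to 14 N with hardly any travel (237.3 to 237.7 mm), so this is the second stop. One last check of the pictures.

```bash
python3 - <<'E'
from h import *
import cv2
f=np.load("side0.npz");g=np.load("scene0.npz")
p,d=r.snapshot("side");q,e=r.snapshot("scene")
P=pts("scene",e.astype(float));sat=q.max(2).astype(int)-q.min(2)
m=((P[...,2]>160)&(P[...,2]<245)&(q.min(2)>110)&(sat<70)&(abs(P[...,0]-430)<80)&(abs(P[...,1]-95)<80)).astype(np.uint8)
cs,_=cv2.findContours(m,0,1);el=cv2.fitEllipse(cv2.convexHull(max(cs,key=len)));print(ray("scene",*el[0],230))
cv2.imwrite("pics/fin.png",np.hstack([p[120:370,220:480,::-1],q[120:370,220:480,::-1]]))
for n,(a,b) in {"side":(f["p"],p),"scene":(g["p"],q)}.items():
  for k,(x0,x1,y0,y1) in ({"mug":(285,340,285,340),"tumbler":(345,382,272,318),"lemon":(270,293,165,192)} if n=="side" else {"lemon":(265,300,298,332),"timer":(238,272,278,312)}).items():
    print(n,k,np.abs(a[y0:y1,x0:x1].astype(int)-b[y0:y1,x0:x1]).mean().round(1))
s=r.sense();print(s['tool_pos'],s['ft_force'],s['finger_gap'],s['time'])
E
```

```text
[425.49674612  94.36827436 230.        ]
side mug 3.4
side tumbler 3.1
side lemon 28.2
scene lemon 21.7
scene timer 24.3
[531.27984176 101.02104262 237.68308887] [  8.44846271   2.63286071 -13.48019076] 40.31220547711959 8.9
```

View pics/fin.png

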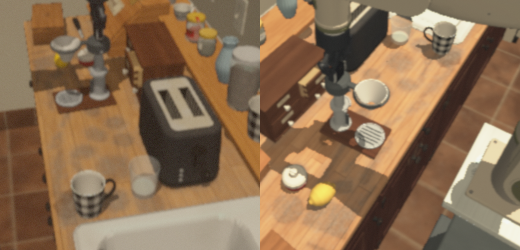

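Both views show the two tubes out and the cone above the tray. The lemon (322,194 in the crop) and timer (293,178) are in their places; the pixel differences there come from the arm's shadow and, in the side view, the raised cone.

```bash
python3 -c "
from bench import r
print(r.hand_in())"
```

```text
the job is handed in; nothing more can be done
None
```

I gripped the block across the button, turned the head about 76° clockwise to the index, then pulled the post up to the second stop. I handed the job in at about 9 s with the block still held there; no verdict was reported.

- **Button:** the finger gap is 40.2 mm against 46 mm with the button out, so it is squeezed. The grip was set to 28 N.
- **Lift:** the tool rose 100.4 mm. The pull then went from 5.5 to about 14 N with only 0.4 mm of further rise, which is how I judged the hard stop. The scene picture shows both tubes out.
- **Arm over the tray:** the cone rim measures (425, 94) mm and the tray centre (427.5, 95) mm, which puts the arm within about 1° of the index.
- **Loose objects:** the mug and tumbler look unchanged in the pictures. The lemon and timer areas did differ from the first pictures, but both sit where they were. I put the difference down to the arm's shadow and the raised cone, and judged it by eye.
- **Disagreement:** early on, the side camera placed the tray about 12 mm off in y from the scene camera. The wrist camera agreed with the scene camera, so I used those two.

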